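# Put the thermometer away and shut the chest on its folding lid stay

### The job

Lay the white infrared thermometer flat on the floor of the grey chest, between the blue rack and the folding lid stay; set it down, do not drop it. Then press the locked stay at its red knee, down and back towards the hinge, until it breaks, and after that push the lid gently down until it is fully shut. Leave the paper roll, the timer and the label roll standing where they are.

Things in the scene. Friction and masses are not known exactly. Their poses are not given: they have to be found in the camera images.
- chest: Grey metal chest, fixed to the table, open at the top, 210 deep (x) x 322 wide (y) x 125 high; walls 6, floor 5. Origin: centre of its underside. Own axes: +x to the hinge side at the back, -x the front, +y the end with the blue rack, -y the end with the folding stay, z up.
- bay (a point): Centre of the free part of the chest's floor (chest x -5, y -35, z 5; axes as the chest's): about 165 wide (chest y -115 to +50) by 198 deep. Beyond it lies at +y a blue tube rack fixed in the chest (98 x 100, 58 high), at -y the strip into which the stay's bars fold down, to 107 below the rim (chest y below -120): keep that strip free.
- chest_lid (a joint): Lid hinge, rad: 0 = standing open as found (2 degrees past upright), grows as the lid is lowered, 1.6 = fully shut. The hinge is stiff (friction 0.45 N m): the lid stays wherever it is left and needs a push of 1 to 4 N near its free edge. While the stay is locked the lid cannot be lowered.
- lid_hinge (a point): Middle of the hinge axis: chest frame x +103, y 0, z 125 (rim height). The axis runs along the chest's y.
- lid_front (a point): Middle of the lid's free edge on its outer face, 210 from the hinge axis. The lid is a flat plate 326 wide (along the chest's y); its outer face lies 12 from the plane of the hinge axis (shut: 137 above the table; open: the face turned away from the robot). Axes: x from the free edge to the hinge, z out of the outer face.
- knee_pad (a point): Centre of the red knee pad (22 across, 18 long along the chest's y), where the stay's two steel bars are pinned together. As found: chest x +18, y -137, z 164 (39 above the rim). It breaks when pressed down and towards the hinge with a few newtons; the lid hardly moves meanwhile.
- stay_pin (a point): Pin of the stay's lower bar on the chest: chest x -47, y -137, z 105. The knee pad moves on an arc of 88 radius about it. The bars are 11 x 4 in section; the upper one runs from the knee to the lid.
- stay_knee (a joint): Knee of the stay, rad: 0 = locked against its stop, 0.18 = both bars in line, larger = broken and folding (about 2.56 when the lid is shut). Clearly broken from 0.5 on, when the pad has moved about 23. It stays where it is left.
- thermometer: White infrared thermometer lying on its side on the table, loose, 51 x 136 x 40 high, about 0.11 kg. Origin: on its underside, near the middle. Its handle runs along its own +y: 30 wide (own x -26 to +4), y -16 to +68, 34 high; its wider head is y -68 to -16, x -24 to +16, 40 high. Grip across the handle (own x), best near own x -11, y +3.
- kitchen_roll: White paper roll standing on end behind the lid, 114 across and 285 high (torn sheet to 315), loose and easily toppled. Origin: centre of its foot. The gap between roll and open lid is 25 to 55, so the lid is best pushed beside it.
- timer: White digital timer, 64 x 64 x 20, loose on the table. Origin: centre of its underside.
- label_roll: White roll of labels lying flat on the table, 63 across, 25 high, loose. Origin: centre of its underside.

How it is judged:
By the outcome, as a careful person would: the job done as asked, in the order asked, and still so for the second after the job is handed in, with the robot touching nothing.
It also fails if it takes over 72 s, if anything falls off the work surface, if the arm or the gripper's body presses on something with over 40 N, if the wrist force passes 120 N, or if a joint passes its speed limit or range.

### The arm

A 6-joint arm with a two-finger parallel gripper is mounted at the origin on a cart in front of the work surface, level with it; the furniture and walls round the work are solid. World frame = base frame: x ahead of the robot, y to its left, z up, the work surface at z = 0. Lengths are in mm, angles in rad, forces in N, time in s.
With the tool pointing down it reaches from about 350 to 875 mm from the base axis. Payload 4.2 kg.
Tool frame: the origin (TCP) lies at the very end of the fingers, on their centre line; the grasp point (between the pads) lies 19 mm behind it; z points along the fingers, y is the direction in which the jaws open and shut (so a half turn about z gives the same grasp; the last joint's range is limited). The gripper opens to 85 mm and grips with 20 to 120 N. Pads are 22 mm wide; open, the fingers measure 114 mm over their backs; the gripper's body (76 mm by 85 mm) begins 54 mm behind the grasp point. The pads swing forward as they close: fully open they stand 13 mm farther back than shut.
Start: joints at [-1.004, 0.385, 0.008, 0, -1.194, -0.259], TCP at [189.367, -595.6, 206.512] pointing down, gripper open.
Joint ranges: [-3.14, 3.14], [-1.21, 2.06], [-1.07, 1.41], [-3.16, 2.05], [-2.99, -0.16], [-3.1, 3.1]. Speed limits (rad/s): [2.79, 2.79, 3.14, 3.14, 3.14, 3.14].

### API

Orientations are given as a unit quaternion [x, y, z, w].
In Python, from bench import read_state, get_image, camera_params, job_done gives the robot as it stands.
- The arm moves only by the tool send_rows, never from a script. Its arguments are lists of equal length, an entry for each row: "translation": the shift along the tool's x, y, z in m, a list of three; "yaw": the turn about the tool's z in degrees; "fingers": the closure in counts, from 0 (fully open) to 255 (shut). A call has 1 to 12 rows; each row is the pose to reach, as a shift and turn from the pose measured when the call began, along the tool's axes at that moment; what a row does not reach only later rows make up. A row lasts 1/10 s, in which the tool goes at most 50 mm and 8.59 degrees, less where a joint would pass 70% of its speed; a pose out of reach is approached as far as the arm can. A call with a gripper value outside its range is refused whole. The fingers move at their own pace and stop on an object; the grip force is fixed at half the most. Time passes only in rows, so rows that repeat a pose let the fingers close. It gives the time, the measured TCP pose, the force and the opening at its end, in the units of the state.
- read_state(): the state, without advancing time (a new reading comes with each control period).
- get_image(name): name is "side" or "top" or "wrist"; returns the picture (420x560x3 uint8, blue, green, red); there is no depth.
- camera_params(name): a dict with "mtx" (3x3 intrinsics, pixels), "rvec" (rotation vector, rad) and "tvec" (3), from world to camera coordinates, as OpenCV has them; the wrist camera has in their place "tool_from_camera" (4x4, takes a point from camera to tool coordinates, whose origin is the TCP and whose axes are the flange's). Camera axes: x right, y down, z forward; pixel columns grow to the right and rows downward; lengths in mm; the calibration is good to about 2 mm. A picture is of the moment at which its call begins: read the wrist's pose just before it. camera_params takes no time and is no camera call.
- job_done(): hands the job in, once; it reports no verdict.
The state is a dict: "clock": time; "joints": joint angles; "joint_vel": joint speeds; "joint_efforts": joint torques, N m; "position": TCP position; "ee_rot": TCP orientation; "contact_force": force on the tool from outside, world axes, zero at the start; "wrist_torque": the same for the moment, N m; "gripper_width": finger opening in mm.
Only numpy, scipy, OpenCV 4.12 (cv2) and the standard library are available. Lean on these libraries where they do the work, as an engineer would, in place of code of your own. Each camera call takes 0.05 s, during which the arm holds its last target.

## Working session

There is one attempt and no reset: what is moved stays moved. The work goes in short steps, Python scripts to look and compute and a tool call to move; the robot and the scene stay as the last step left them, time stands still between calls to the robot, and variables do not carry over. Pictures are saved under pics/ and viewed, and the job is handed in when it is done.

Besides the shell and the picture viewer there is one more tool, called after ">>>" as name(argument=value, ...) on one line, values as JSON. send_rows: Moves the arm, as the interface text tells. Its arguments: {"type":"object","properties":{"translation":{"type":"array","items":{"type":"array","items":{"type":"number"}}},"yaw":{"type":"array","items":{"type":"number"}},"fingers":{"type":"array","items":{"type":"number"}}},"required":["translation","yaw","fingers"]}

```bash
ls; mkdir -p pics; python3 - <<'E'
from bench import *
import cv2,numpy as np
s=read_state();print(s)
for n in("side","top","wrist"):
    cv2.imwrite(f"pics/{n}0.png",get_image(n))
    print(n,camera_params(n))
E
```

```text
pics
{'clock': 0.0, 'joints': array([-1.00438195e+00,  3.85543933e-01,  6.61664281e-03, -4.96440865e-04,
       -1.19400623e+00, -2.58593884e-01]), 'joint_vel': array([ 0.00157167, -0.00127993,  0.00025138,  0.00030257,  0.00050227,
        0.00179321]), 'joint_efforts': array([-1.22135963e-03, -3.92289698e+01,  1.88395947e+01,  4.18627784e+00,
       -4.79008348e-03, -1.67787516e-05]), 'position': array([ 189.17809086, -595.00463634,  205.42605529]), 'ee_rot': array([-1.53212734e-01,  9.88192624e-01,  1.07145389e-03, -2.17046627e-04]), 'contact_force': array([ 0.07452204, -0.45292452, -0.5622801 ]), 'wrist_torque': array([ 0.03354842, -0.00476242, -0.01414546]), 'gripper_width': 85.69952328279705}
side {'mtx': array([[395.37887784,   0.        , 282.20238335],
       [  0.        , 395.37887784, 211.48693921],
       [  0.        ,   0.        ,   1.        ]]), 'rvec': array([ 2.12173481,  0.02861158, -0.01280737]), 'tvec': array([-590.07900967,  130.54415243, 1153.23890902])}
top {'mtx': array([[468.82595476,   0.        , 279.48836941],
       [  0.        , 468.82595476, 212.92762943],
       [  0.        ,   0.        ,   1.        ]]), 'rvec': array([ 2.12778902, -2.06638228,  0.22911943]), 'tvec': array([ -74.65866161,  621.77122411, 1468.74813547])}
wrist {'mtx': array([[355.63439979,   0.        , 271.56990077],
       [  0.        , 355.63439979, 211.46746402],
       [  0.        ,   0.        ,   1.        ]]), 'tool_from_camera': array([[ 2.71980124e-04, -9.46646550e-01, -3.22273542e-01,
         8.20126400e+01],
       [ 9.99999908e-01,  3.64680060e-04, -2.27269734e-04,
        -1.30761053e+00],
       [ 3.32670844e-04, -3.22273450e-01,  9.46646562e-01,
        -1.66487397e+02],
       [ 0.00000000e+00,  0.00000000e+00,  0.00000000e+00,
         1.00000000e+00]])}
```

View pics/side0.png

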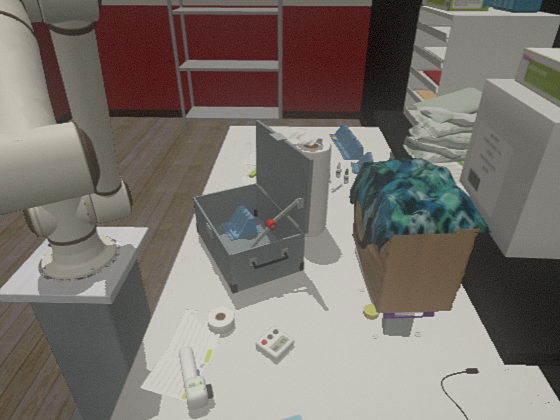

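View pics/top0.png

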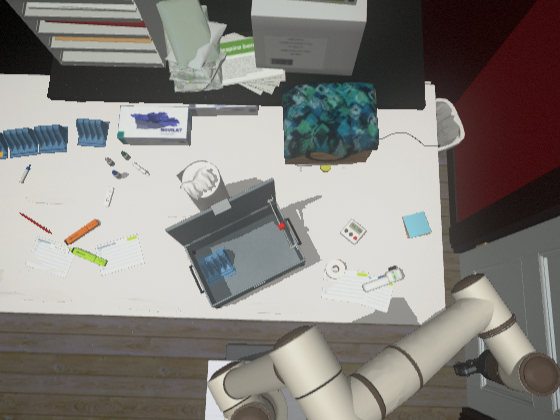

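View pics/wrist0.png

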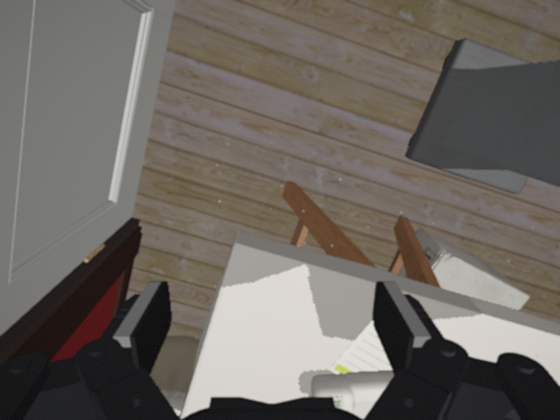

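The side view shows the chest at about (250,235) with the red knee at (271,223). The thermometer is at (195,375), the label roll at (221,320) and the timer at (275,343). In the top view the thermometer is at (382,280), the chest at (245,245) and the knee at (282,226). I'll zoom in on those areas.

```bash
cat > h.py <<'E'
import numpy as np,cv2
from bench import *
from scipy.spatial.transform import Rotation as R
P={n:camera_params(n) for n in("side","top")}
def proj(n,p):
    c=P[n];return cv2.projectPoints(np.float64(p).reshape(-1,3),c["rvec"],c["tvec"],c["mtx"],None)[0].reshape(-1,2)
def ray(n,uv):
    c=P[n];M=cv2.Rodrigues(c["rvec"])[0]
    d=M.T@np.linalg.inv(c["mtx"])@np.array([uv[0],uv[1],1.]);o=-M.T@c["tvec"];return o,d/np.linalg.norm(d)
def plane(n,uv,z):
    o,d=ray(n,uv);return o+d*(z-o[2])/d[2]
def tri(uvs,uvt):
    o1,d1=ray("side",uvs);o2,d2=ray("top",uvt)
    A=np.c_[d1,-d2];t=np.linalg.lstsq(A,o2-o1,rcond=None)[0]
    a,b=o1+t[0]*d1,o2+t[1]*d2;return (a+b)/2,np.linalg.norm(a-b)
def wray(s,uv):
    c=camera_params("wrist");T=c["tool_from_camera"]
    d=T[:3,:3]@np.linalg.inv(c["mtx"])@np.array([uv[0],uv[1],1.]);o=T[:3,3]
    Rw=R.from_quat(s["ee_rot"]).as_matrix();return s["position"]+Rw@o,Rw@d
def wplane(s,uv,z):
    o,d=wray(s,uv);return o+d*(z-o[2])/d[2]
def crop(img,x0,y0,x1,y1,k,name):
    cv2.imwrite(f"pics/{name}.png",cv2.resize(img[y0:y1,x0:x1],None,fx=k,fy=k,interpolation=cv2.INTER_CUBIC))
E
python3 - <<'E'
from h import *
s=cv2.imread("pics/side0.png");t=cv2.imread("pics/top0.png")
crop(t,160,155,320,315,3.7,"t_chest");crop(t,310,200,420,310,5,"t_th")
crop(s,180,110,340,290,3.3,"s_chest");crop(s,140,300,300,410,5,"s_th")
E
```

```text
(no output)
```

View pics/t_chest.png

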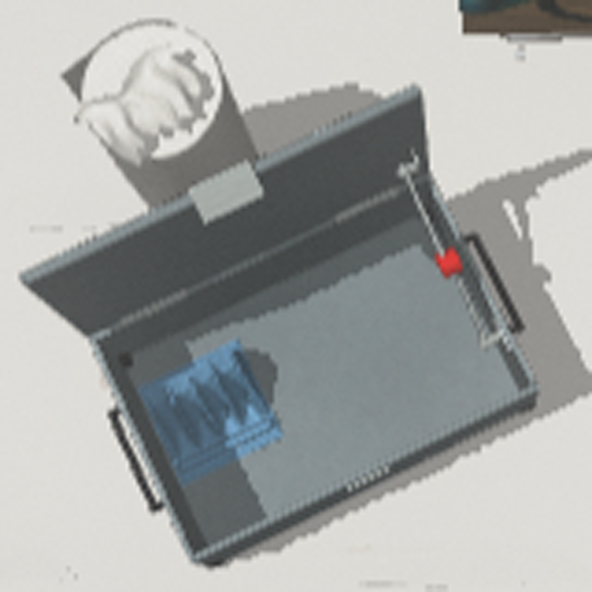

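View pics/t_th.png

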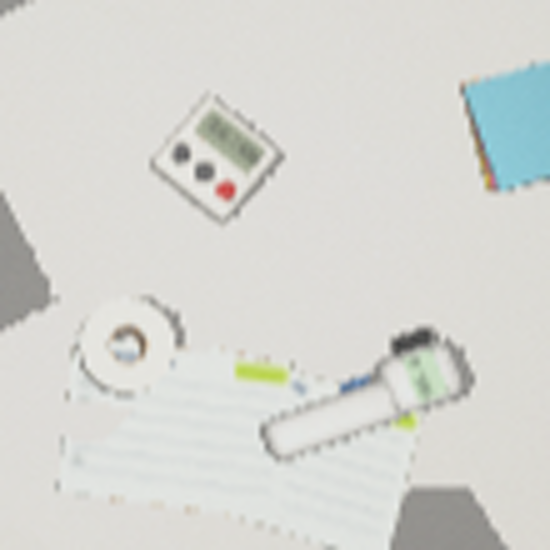

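View pics/s_chest.png

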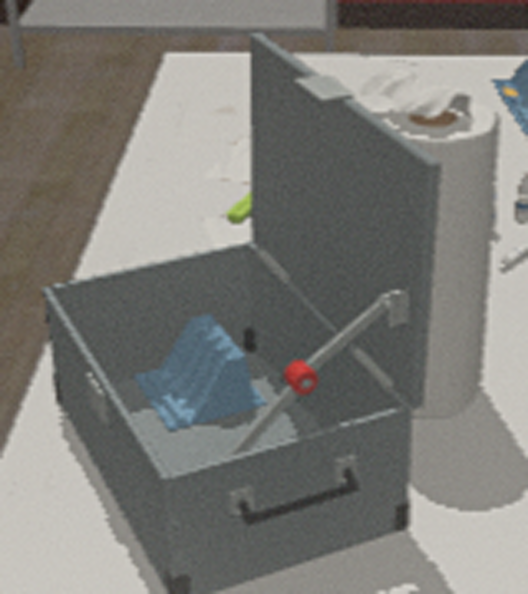

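View pics/s_th.png

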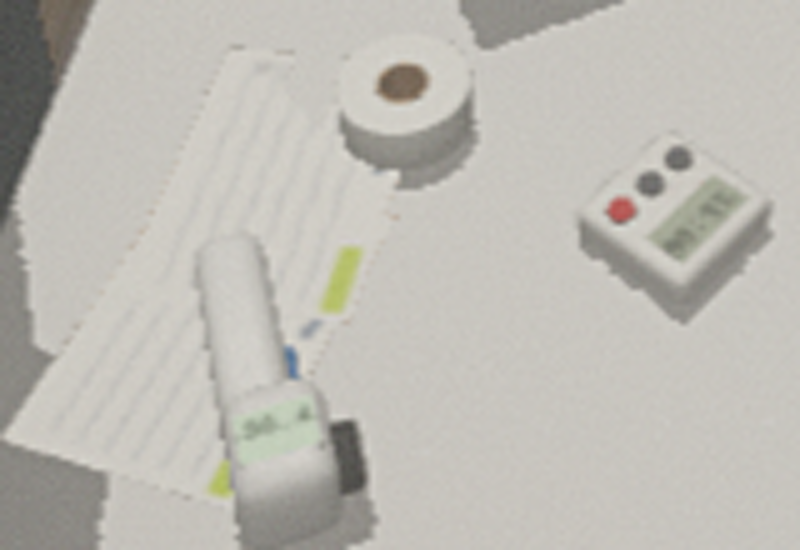

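```bash
python3 - <<'E'
from h import *
t=lambda x,y:(160+(x-.0)/3.7-.3,155+y/3.7-.3)
s=lambda x,y:(180+x/3.3-.3,110+y/3.3-.3)
loc=dict(FL=(-105,161),FR=(-105,-161),BL=(105,161),BR=(105,-161))
T=dict(FL=t(195,562),FR=t(535,396),BL=t(94,338))
S=dict(FL=s(46,290),FR=s(163,478),BL=s(252,245),BR=s(409,406))
for k in T: print(k,plane("top",T[k],125).round(1),plane("side",S[k],125).round(1),tri(S[k],T[k]))
print(plane("side",S["BR"],125))
# fit pose
A=[];B=[]
for k in T: A.append(loc[k]);B.append(plane("top",T[k],125)[:2])
for k in S: A.append(loc[k]);B.append(plane("side",S[k],125)[:2])
A=np.array(A,float);B=np.array(B)
Am,Bm=A.mean(0),B.mean(0);U,_,V=np.linalg.svd((A-Am).T@(B-Bm));Rm=(U@V).T
o=Bm-Rm@Am;print("chest",o,np.degrees(np.arctan2(Rm[1,0],Rm[0,0])));print((A@Rm.T+o-B).round(1))
img={n:cv2.imread(f"pics/{n}0.png") for n in("side","top")}
c={}
for n in img:
    h=cv2.cvtColor(img[n],cv2.COLOR_BGR2HSV);m=((h[...,0]<8)|(h[...,0]>172))&(h[...,1]>150)&(h[...,2]>80)
    x0,x1,y0,y1=(255,285,212,235) if n=="side" else (272,292,216,236)
    mm=np.zeros_like(m);mm[y0:y1,x0:x1]=m[y0:y1,x0:x1];ys,xs=np.nonzero(mm);c[n]=(xs.mean(),ys.mean());print(n,c[n],len(xs))
k=tri(c["side"],c["top"]);print("knee",k)
print("pred",Rm@[18,-137]+o)
# thermometer from top: handle end, head
q=lambda x,y:(310+x/5-.4,200+y/5-.4)
for nm,p in dict(hl=(265,440),h2=(272,425),h3=(285,458),hj1=(385,385),hj2=(398,420),hd1=(463,395),hd2=(448,345)).items(): print(nm,plane("top",q(*p),34).round(1))
q2=lambda x,y:(140+x/5-.4,300+y/5-.4)
for nm,p in dict(hl=(205,245),h3=(255,240),hj1=(232,400),hj2=(282,380)).items(): print("s",nm,plane("side",q2(*p),30).round(1))
E
```

```text
FL [314.5 137.2 125. ] [318.3 135.8 125. ] (array([316.03575425, 137.93997152, 123.35224734]), np.float64(3.229799504217152))
FR [ 458.7 -138.4  125. ] [ 464.7 -139.9  125. ] (array([ 461.60742881, -137.75409658,  122.45670882]), np.float64(5.345636453444587))
BL [496.8 233.8 125. ] [499.9 230.2 125. ] (array([498.31995408, 234.64825292, 122.32721868]), np.float64(2.2244880284061357))
[647.40688679 -41.64792945 125.        ]
chest [481.20321537  46.26281427] 27.902714310651845
[[-1.4  2.2]
 [ 5.1 -6.8]
 [ 1.8  3.9]
 [-5.3  3.7]
 [-1.  -5.2]
 [-1.2  7.5]
 [ 1.9 -5.2]]
side (np.float64(270.1777777777778), np.float64(222.9777777777778)) 45
top (np.float64(281.0967741935484), np.float64(225.32258064516128)) 31
knee (array([561.77130521, -63.86479857, 168.74034133]), np.float64(1.3018201741151778))
pred [561.22271797 -66.3865497 ]
hl [ 391.6 -332.7   34. ]
h2 [ 401.3 -337.3   34. ]
h3 [ 380.4 -345.5   34. ]
hj1 [ 429.4 -411.1   34. ]
hj2 [ 407. -419.   34.]
hd1 [ 424.4 -461.6   34. ]
hd2 [ 456.6 -452.7   34. ]
s hl [ 383.7 -343.    30. ]
s h3 [ 404.3 -339.8   30. ]
s hj1 [ 412.4 -416.4   30. ]
s hj2 [ 430.1 -406.9   30. ]
```

```bash
cat >> h.py <<'E'
CO=np.array([481.2,46.3]);CA=np.radians(27.9)
CR=np.array([[np.cos(CA),-np.sin(CA)],[np.sin(CA),np.cos(CA)]])
def c2w(x,y,z): return np.r_[CR@[x,y]+CO,z]
def w2c(p): return np.r_[CR.T@(np.array(p[:2])-CO),p[2]]
def go(target,ang,s=None):
    s=s or read_state();M=R.from_quat(s["ee_rot"]).as_matrix()
    a=np.degrees(np.arctan2(M[1,1],M[0,1]));y=-((ang-a+180)%360-180)
    d=M.T@(np.array(target)-s["position"])
    print("shift m",(d/1000).round(4),"yaw",round(y,1),"|toolY",a.round(1),"pos",s["position"].round(1),"F",s["contact_force"].round(1),"w",s["gripper_width"].round(1),"t",s["clock"])
    return d
E
python3 - <<'E'
from h import *
go([413,-400,120],19.6)
for p in[(285,160),(380,160),(330,165)]: print(plane("top",p,0))
# roll top circle centre, timer, label
print(plane("top",(160+150/3.7,155+85/3.7),285))
print(w2c(plane("top",(160+150/3.7,155+85/3.7),285)))
E
```

```text
Traceback (most recent call last):
  File "h.py", line 32, in go
    print("shift m",(d/1000).round(4),"yaw",round(y,1),"|toolY",a.round(1),"pos",s["position"].round(1),"F",s["contact_force"].round(1),"w",s["gripper_width"].round(1),"t",s["clock"])
                                                                                                                                            ^^^^^^^^^^^^^^^^^^^^^^^^
AttributeError: 'float' object has no attribute 'round'
```

```bash
sed -i 's/s\["gripper_width"\].round(1)/round(s["gripper_width"],1)/' h.py
python3 - <<'E'
from h import *
go([413,-400,120],19.6)
for p in[(285,160),(380,160),(330,165)]: print(plane("top",p,0))
print(w2c(plane("top",(160+150/3.7,155+85/3.7),285)))
E
```

```text
shift m [-0.2724  0.1181  0.0859] yaw 88.0 |toolY 107.6 pos [ 189.2 -595.2  205.7] F [ 0.1 -0.4  0.6] w 85.4 t 0.15
[832.18191038 -69.2288241    0.        ]
[ 841.51782022 -403.99238729    0.        ]
[ 818.06283705 -228.01153849    0.        ]
[225.29897037  20.82072756 285.        ]
```

>>> send_rows(translation=[[-0.03,0.012,0],[-0.06,0.025,0],[-0.09,0.04,0],[-0.12,0.055,0.005],[-0.15,0.067,0.01],[-0.18,0.08,0.02],[-0.21,0.092,0.03],[-0.24,0.105,0.045],[-0.265,0.115,0.06],[-0.272,0.118,0.075],[-0.272,0.118,0.085],[-0.272,0.118,0.086]], yaw=[8,16,24,32,40,48,56,64,72,80,88,88], fingers=[0,0,0,0,0,0,0,0,0,0,0,0])

```text
clock: 1.35
position: [411.9, -399.1, 118.0]
ee_rot: [0.576, 0.818, 0.0, -0.003]
contact_force: [-0.1, 0.7, -0.1]
gripper_width: 85.5
```

```bash
python3 - <<'E'
from h import *
s=read_state();cv2.imwrite("pics/w1.png",get_image("wrist"));go([413,-400,8],19.6,s)
E
```

```text
shift m [-0.0018  0.001   0.11  ] yaw 0.1 |toolY 19.7 pos [ 411.9 -399.1  118. ] F [-0.1  0.7 -0.1] w 85.5 t 1.35
```

View pics/w1.png

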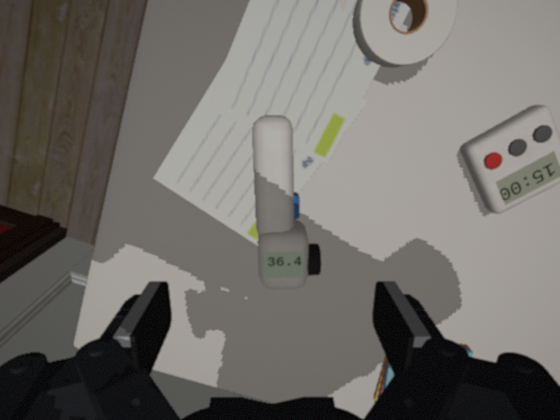

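The wrist view shows the handle running from (272,116) to about (278,225), with the head down to (284,287). I'll cast these onto a plane at handle height.

```bash
python3 - <<'E'
from h import *
s=read_state()
for z in(20,34):
  a=(wplane(s,(254,140),z)+wplane(s,(292,138),z))/2;b=(wplane(s,(257,215),z)+wplane(s,(296,213),z))/2
  e=wplane(s,(272,116),z);h=wplane(s,(284,287),z);d=(a-b)[:2];d/=np.linalg.norm(d)
  print(z,"w",np.linalg.norm(wplane(s,(254,140),z)-wplane(s,(292,138),z)),"ang",np.degrees(np.arctan2(d[1],d[0])),"end",e,"head",h,"L",np.linalg.norm(e-h),"grasp",b[:2]+d*(np.dot(e[:2]-b[:2],d)-65))
E
```

```text
20 w 28.06490411219453 ang 112.59634285198263 end [ 391.42867121 -338.73975783   20.        ] head [ 448.71971251 -467.48203767   20.        ] L 140.9142932188721 grasp [ 416.34257629 -398.77559517]
34 w 26.5857064864532 ang 112.5963428519826 end [ 391.14440874 -337.89424885   34.        ] head [ 445.41585048 -459.85099777   34.        ] L 133.4872203477481 grasp [ 416.06155318 -397.92873802]
```

```bash
python3 - <<'E'
from h import *
go([416,-399,7],22.3)
E
```

```text
shift m [-0.001   0.004   0.1118] yaw -2.5 |toolY 19.8 pos [ 412.2 -399.7  118.8] F [ 0.2  0.7 -0.1] w 85.7 t 1.4
```

>>> send_rows(translation=[[-0.001,0.004,0.015],[-0.001,0.004,0.03],[-0.001,0.004,0.045],[-0.001,0.004,0.06],[-0.001,0.004,0.075],[-0.001,0.004,0.09],[-0.001,0.004,0.1],[-0.001,0.004,0.106],[-0.001,0.004,0.11],[-0.001,0.004,0.111],[-0.001,0.004,0.111]], yaw=[-1,-2.5,-2.5,-2.5,-2.5,-2.5,-2.5,-2.5,-2.5,-2.5,-2.5], fingers=[0,0,0,0,0,0,0,0,0,0,0])

```text
clock: 2.5
position: [416.3, -399.2, 8.2]
ee_rot: [0.557, 0.831, 0.0, -0.002]
contact_force: [-0.5, 0.7, 0.2]
gripper_width: 85.5
```

>>> send_rows(translation=[[0,0,0],[0,0,0],[0,0,0],[0,0,0],[0,0,0],[0,0,0],[0,0,0],[0,0,0],[0,0,0],[0,0,0]], yaw=[0,0,0,0,0,0,0,0,0,0], fingers=[60,100,140,180,220,255,255,255,255,255])

```text
clock: 3.5
position: [415.3, -399.9, 10.7]
ee_rot: [0.556, 0.831, -0.0, -0.002]
contact_force: [-5.2, 0.5, 13.7]
gripper_width: 0.0
```

```bash
python3 - <<'E'
from h import *
s=read_state();w=get_image("wrist");cv2.imwrite("pics/w2.png",w);t=get_image("top");si=get_image("side")
crop(si,140,300,300,410,5,"s2");go([0,0,0],0)
E
```

```text
shift m [ 0.5279 -0.2317  0.0127] yaw 22.4 |toolY 22.4 pos [ 415.3 -399.9   10.7] F [-5.3 -0.2 13.5] w -0.0 t 3.65
```

View pics/w2.png

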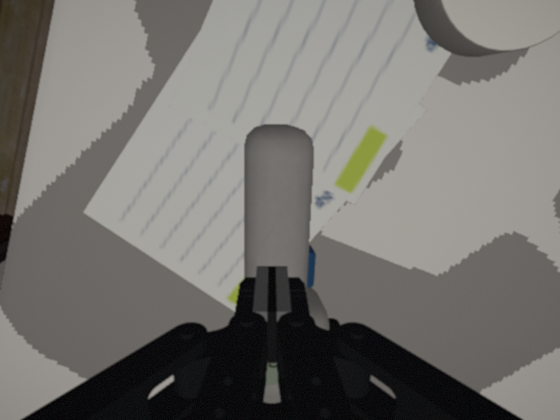

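View pics/s2.png

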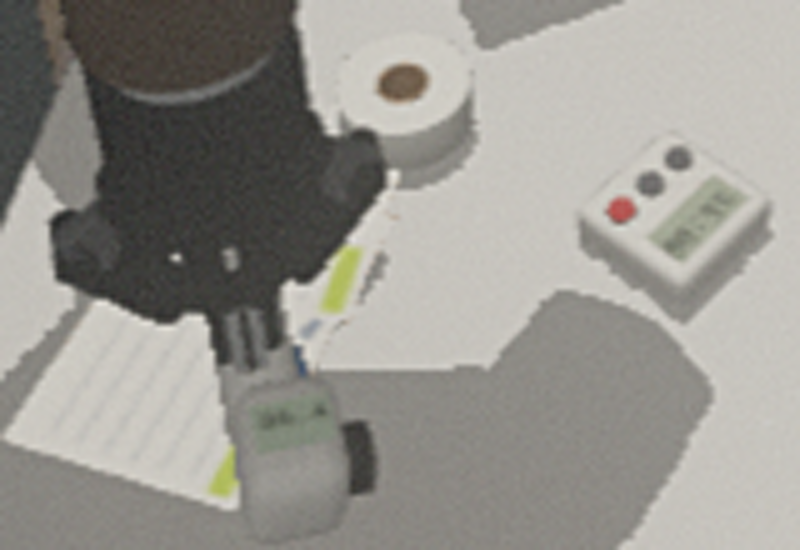

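```bash
python3 - <<'E'
from h import *
s=read_state();c=camera_params("wrist");T=np.linalg.inv(c["tool_from_camera"])
for z in(0,-13,-19,-25,-40):
    p=T[:3]@[0,0,z,1];q=c["mtx"]@p;print(z,q[:2]/q[2])
a,b=(245,200),(312,200)
for z in(20,34,50):print(z,np.linalg.norm(wplane(s,a,z)-wplane(s,b,z)))
print(s["joint_efforts"])
E
```

```text
0 [269.58613791 257.14006893]
-13 [269.41828   269.1185215]
-19 [269.33241857 275.24565079]
-25 [269.24047758 281.80662209]
-40 [268.97937802 300.43886146]
20 30.96168149217874
34 28.207238758392343
50 25.05930420549369
[ 1.96178041e+00 -3.31104112e+01  1.27634919e+01  1.74586684e+00
  1.56052507e+00  7.02616919e-03]
```

```bash
python3 - <<'E'
from h import *
c=camera_params("wrist");T=np.linalg.inv(c["tool_from_camera"])
for x in(11,-11):
  for z in(0,-8,-13,-19,-25,-40):
    p=T[:3]@[x,0,z,1];q=c["mtx"]@p;print(x,z,(q[:2]/q[2]).round(0), "22mm px",22*355.6/p[2])
crop(cv2.imread("pics/w2.png"),190,200,360,400,3,"w2c")
E
```

```text
11 0 [270. 238.] 22mm px 43.34963167035101
11 -8 [269. 244.] 22mm px 45.24764283451447
11 -13 [269. 248.] 22mm px 46.52067499628126
11 -19 [269. 254.] 22mm px 48.14617297560621
11 -25 [269. 260.] 22mm px 49.889378194610465
11 -40 [269. 277.] 22mm px 54.854614492763346
-11 0 [270. 276.] 22mm px 41.705439300549386
-11 -8 [270. 284.] 22mm px 43.45929041242908
-11 -13 [269. 289.] 22mm px 44.63237696416643
-11 -19 [269. 296.] 22mm px 46.126474442540136
-11 -25 [269. 303.] 22mm px 47.72406827271517
-11 -40 [269. 323.] 22mm px 52.248111194450566
```

View pics/w2c.png

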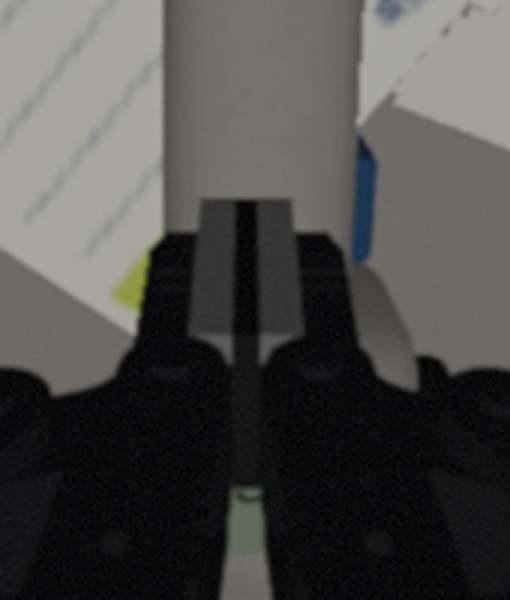

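```bash
python3 - <<'E'
from h import *
s=read_state();p=s["position"]
for dz in(0,13,23,31):
    q=proj("side",p+[0,0,dz])[0];print(dz,q.round(1),((q-[140,300])*5+2).round(0))
E
```

```text
0 [190.5 378.5] [254. 394.]
13 [189.7 374.4] [251. 374.]
23 [189.1 371.2] [248. 358.]
31 [188.6 368.6] [245. 345.]
```

>>> send_rows(translation=[[0,0,0],[0,0,-0.005],[0,0,-0.015],[0,0,-0.03],[0,0,-0.045],[0,0,-0.06],[0,0,-0.06]], yaw=[0,0,0,0,0,0,0], fingers=[255,255,255,255,255,255,255])

```text
clock: 4.35
position: [417.2, -401.0, 73.3]
ee_rot: [0.556, 0.831, -0.0, 0.001]
contact_force: [1.2, 0.2, -0.1]
gripper_width: -0.4
```

```bash
python3 - <<'E'
from h import *
s=read_state();w=get_image("wrist");cv2.imwrite("pics/w3.png",w);si=get_image("side")
crop(si,140,280,300,400,5,"s3");go([0,0,0],0,s)
E
```

```text
shift m [ 0.5299 -0.2328  0.0722] yaw 22.4 |toolY 22.4 pos [ 417.2 -401.    73.3] F [ 1.2  0.2 -0.1] w -0.4 t 4.35
```

View pics/w3.png

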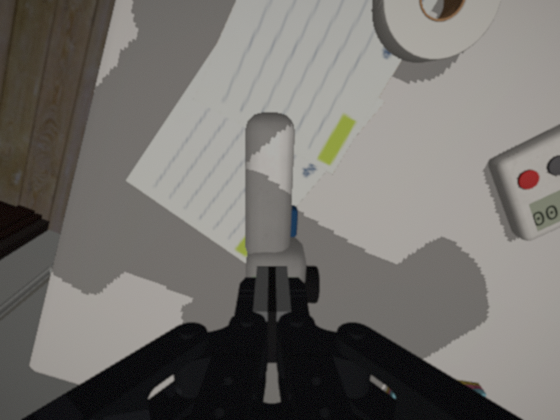

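View pics/s3.png

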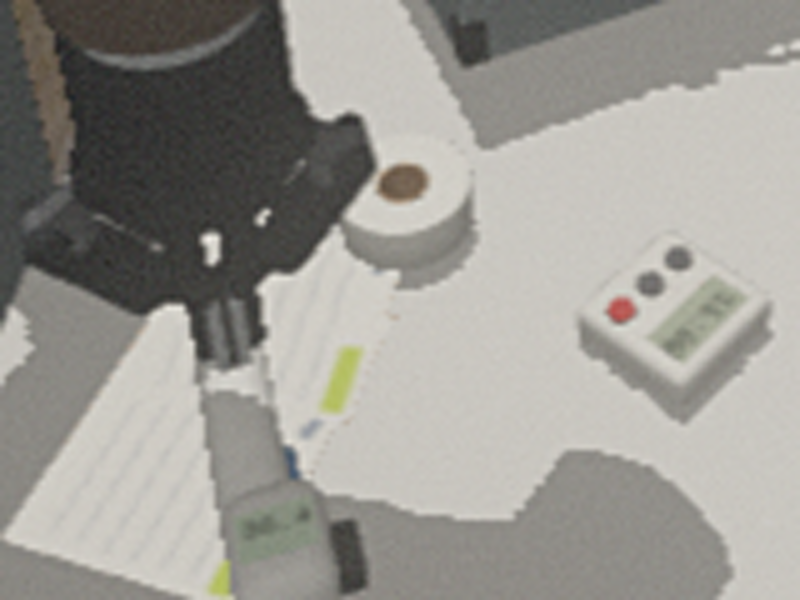

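```bash
python3 - <<'E'
from h import *
s=read_state();p=s["position"];print(p)
for dz in(0,13,23,31):
    q=proj("side",p+[0,0,dz])[0];print(dz,q.round(1),((q-[140,280])*5+2).round(0))
t=get_image("top");crop(t,330,220,430,320,5.5,"t3")
q=proj("top",p)[0];print(q,(q-[330,220])*5.5)
print(go([0,0,0],0))
E
```

```text
[ 415.65034785 -399.84737407   70.79607053]
0 [187.  358.9] [237. 396.]
13 [186.2 354.4] [233. 374.]
23 [185.5 351. ] [230. 357.]
31 [185.  348.1] [227. 343.]
[385.66498411 279.76277113] [306.15741262 328.69524124]
shift m [ 0.5274 -0.2317  0.0727] yaw 22.4 |toolY 22.4 pos [ 415.2 -399.7   70.2] F [-0.4  0.4 -1. ] w 0.1 t 4.5
[ 527.35454263 -231.67864372   72.66969123]
```

View pics/t3.png

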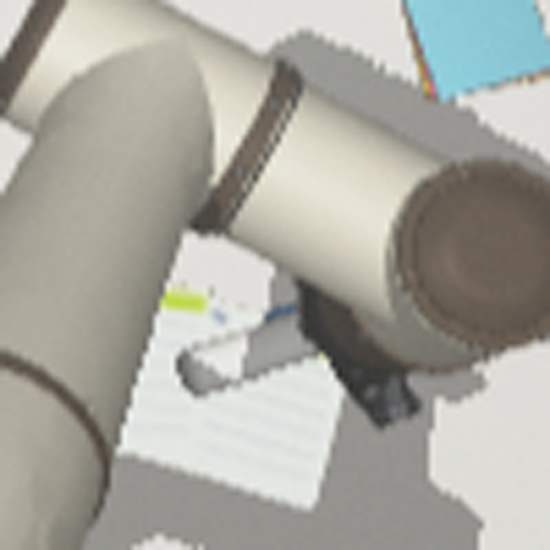

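```bash
python3 - <<'E'
from h import *
s=read_state();z=34
e=wplane(s,(270,113),z);a=(wplane(s,(247,140),z)+wplane(s,(294,140),z))/2;b=(wplane(s,(246,215),z)+wplane(s,(293,215),z))/2
d=(a-b)[:2];d/=np.linalg.norm(d);g=e[:2]-65*d;print(e,np.degrees(np.arctan2(d[1],d[0])),g)
go([*g,0],22.4,s)
E
```

```text
[ 388.58850867 -334.95477377   34.        ] 111.55345186503995 [ 412.46749783 -395.40966503]
shift m [ 0.0047 -0.0007  0.0702] yaw -0.0 |toolY 22.4 pos [ 415.2 -399.7   70.2] F [-0.4  0.4 -1. ] w 0.1 t 4.5
```

>>> send_rows(translation=[[0,0,0],[0,0,0],[0,0,0],[0,0,0.01],[0,0,0.02],[0,0,0.03],[0,0,0.04],[0,0,0.05],[0,0,0.06],[0,0,0.068],[0,0,0.075],[0,0,0.078]], yaw=[0,0,0,0,0,0,0,0,0,0,0,0], fingers=[0,0,0,0,0,0,0,0,0,0,0,0])

```text
clock: 5.7
position: [414.6, -399.3, -8.7]
ee_rot: [0.557, 0.831, -0.0, -0.003]
contact_force: [-0.0, 0.4, -0.6]
gripper_width: 85.3
```

```bash
python3 - <<'E'
from h import *
si=get_image("side");crop(si,140,310,300,420,5,"s4")
E
```

```text
(no output)
```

View pics/s4.png

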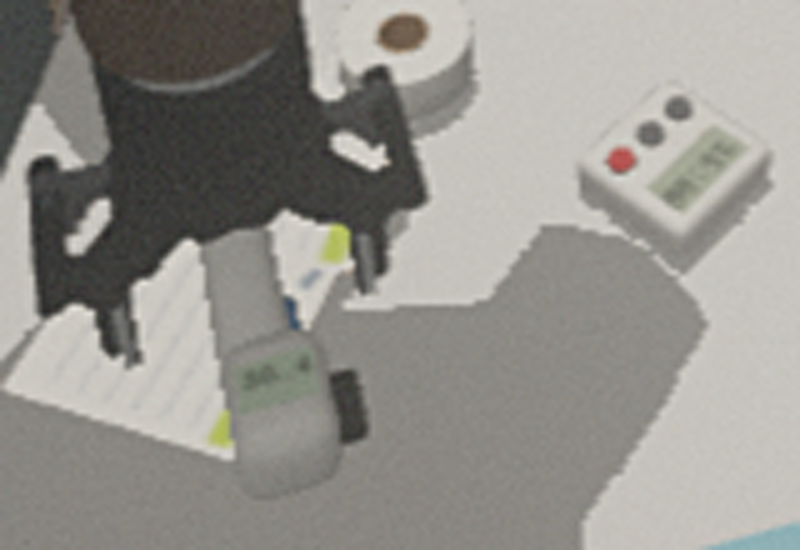

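```bash
python3 - <<'E'
from h import *
s=read_state();p=s["position"];M=R.from_quat(s["ee_rot"]).as_matrix()
for sy in(-46,46):
  for z in(0,10,20,30):
    w=p+M@[-11,sy,0];w[2]=z;q=proj("side",w)[0];print(sy,z,((q-[140,310])*5+2).round(0))
E
```

```text
-46 0 [144. 419.]
-46 10 [140. 404.]
-46 20 [136. 388.]
-46 30 [132. 372.]
46 0 [373. 346.]
46 10 [371. 331.]
46 20 [369. 315.]
46 30 [367. 299.]
```

>>> send_rows(translation=[[0.002,0,0.004],[0.003,0,0.008],[0.003,0,0.012],[0.003,0,0.015],[0.003,0,0.015]], yaw=[0,0,0,0,0], fingers=[0,0,0,0,0])

```text
clock: 6.25
position: [413.0, -396.3, -24.2]
ee_rot: [0.557, 0.831, -0.0, -0.003]
contact_force: [0.1, 0.4, 0.7]
gripper_width: 85.5
```

>>> send_rows(translation=[[0,0,0],[0,0,0],[0,0,0],[0,0,0],[0,0,0],[0,0,0]], yaw=[0,0,0,0,0,0], fingers=[40,80,120,120,120,120])

```text
clock: 6.85
position: [413.0, -396.3, -24.2]
ee_rot: [0.557, 0.831, -0.0, -0.003]
contact_force: [0.1, -0.2, 0.2]
gripper_width: 45.3
```

```bash
python3 - <<'E'
from h import *
si=get_image("side");crop(si,140,310,300,420,5,"s5")
s=read_state();p=s["position"];M=R.from_quat(s["ee_rot"]).as_matrix()
for sy in(-27,27):
  for z in(0,10,20,30):
    w=p+M@[-11,sy,0];w[2]=z;q=proj("side",w)[0];print(sy,z,((q-[140,310])*5+2).round(0))
E
```

```text
-27 0 [191. 397.]
-27 10 [188. 381.]
-27 20 [184. 366.]
-27 30 [181. 350.]
27 0 [325. 354.]
27 10 [323. 339.]
27 20 [320. 323.]
27 30 [318. 307.]
```

View pics/s5.png

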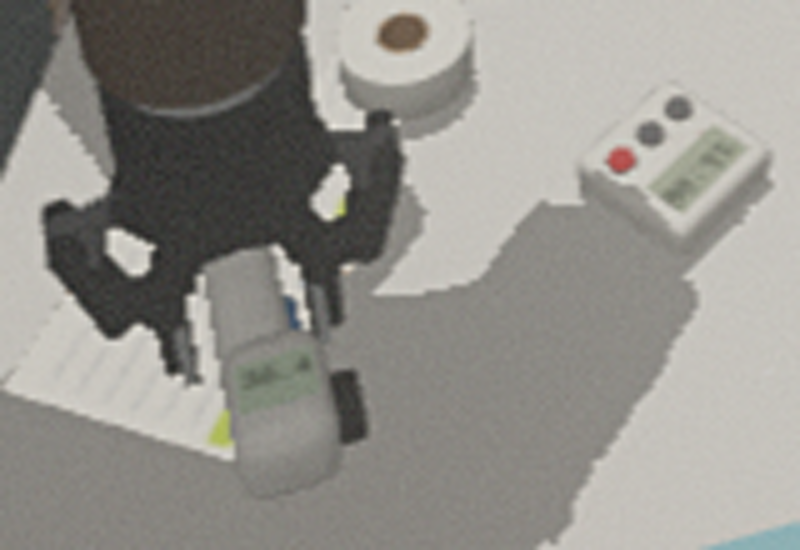

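>>> send_rows(translation=[[0,0,0.002],[0,0,0.002],[0,0,0.002],[0,0,0.002],[0,0,0.002],[0,0,0.002],[0,0,0.002]], yaw=[0,0,0,0,0,0,0], fingers=[150,190,230,255,255,255,255])

```text
clock: 7.6
position: [414.8, -396.9, -24.9]
ee_rot: [0.556, 0.831, -0.0, -0.001]
contact_force: [1.1, 2.1, 5.0]
gripper_width: 28.9
```

>>> send_rows(translation=[[0,0,-0.005],[0,0,-0.015],[0,0,-0.03],[0,0,-0.05],[0,0,-0.07],[0,0,-0.1],[0,0,-0.13],[0,0,-0.16],[0,0,-0.19],[0,0,-0.2],[0,0,-0.2]], yaw=[0,0,0,0,0,0,0,0,0,0,0], fingers=[255,255,255,255,255,255,255,255,255,255,255])

```text
clock: 8.7
position: [415.8, -397.4, 176.7]
ee_rot: [0.556, 0.831, -0.0, 0.0]
contact_force: [0.5, 0.3, -1.7]
gripper_width: 28.8
```

```bash
python3 - <<'E'
from h import *
s=read_state();w=get_image("wrist");cv2.imwrite("pics/w6.png",w);si=get_image("side");crop(si,100,180,300,400,2.7,"s6")
go(c2w(-5,-33,230),117.9,s)
E
```

```text
shift m [ 0.3519  0.2278 -0.0534] yaw -95.5 |toolY 22.4 pos [ 415.8 -397.4  176.7] F [ 0.5  0.3 -1.7] w 28.8 t 8.7
```

View pics/w6.png

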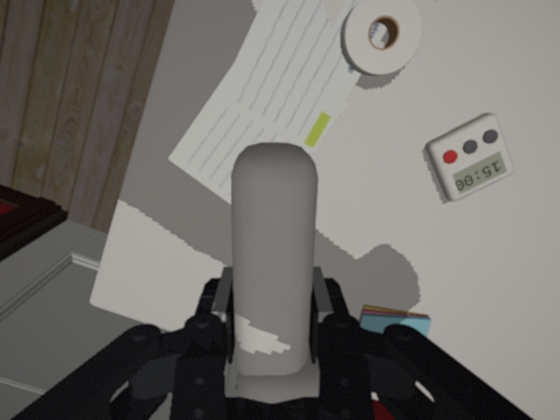

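View pics/s6.png

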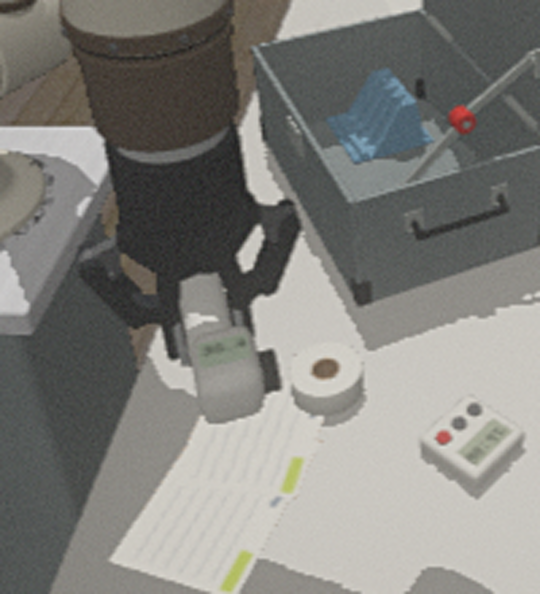

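The thermometer is held level with a 28.8 mm opening. The real fingertips end about 28 mm behind the nominal TCP, so I'll allow for that from here on.

```bash
python3 - <<'E'
from h import *
go(c2w(-7,-45,230),117.9)
E
```

```text
shift m [ 0.3387  0.2275 -0.0555] yaw -95.5 |toolY 22.4 pos [ 414.5 -396.4  173.7] F [ 0.2  0.1 -1.5] w 29.0 t 8.8
```

>>> send_rows(translation=[[0,0,-0.02],[0.01,0.008,-0.04],[0.04,0.025,-0.056],[0.07,0.047,-0.056],[0.11,0.075,-0.056],[0.15,0.1,-0.056],[0.19,0.128,-0.056],[0.23,0.155,-0.056],[0.27,0.182,-0.056],[0.305,0.205,-0.056],[0.33,0.222,-0.056],[0.339,0.228,-0.056]], yaw=[0,-8,-16,-24,-32,-40,-48,-56,-64,-72,-80,-88], fingers=[255,255,255,255,255,255,255,255,255,255,255,255])

```text
clock: 10.0
position: [495.8, 6.2, 228.2]
ee_rot: [-0.181, 0.983, 0.002, -0.004]
contact_force: [-0.8, -0.1, -0.9]
gripper_width: 28.6
```

```bash
python3 - <<'E'
from h import *
go(c2w(-7,-45,-20),117.9)
E
```

```text
shift m [-0.001  -0.0042  0.2482] yaw -7.0 |toolY 110.9 pos [495.8   6.2 228.2] F [-0.8 -0.1 -0.9] w 28.6 t 10.0
```

>>> send_rows(translation=[[0,-0.004,0],[-0.001,-0.004,0.01],[-0.001,-0.004,0.03],[-0.001,-0.004,0.05],[-0.001,-0.004,0.07],[-0.001,-0.004,0.09],[-0.001,-0.004,0.09]], yaw=[-4,-7,-7,-7,-7,-7,-7], fingers=[255,255,255,255,255,255,255])

```text
clock: 10.7
position: [493.9, 2.3, 133.7]
ee_rot: [-0.241, 0.971, 0.002, -0.009]
contact_force: [-0.3, -0.1, -1.1]
gripper_width: 29.1
```

```bash
python3 - <<'E'
from h import *
s=read_state();w=get_image("wrist");cv2.imwrite("pics/w7.png",w);si=get_image("side");crop(si,160,60,360,290,2.6,"s7")
go(c2w(-7,-45,-20),117.9)
E
```

```text
shift m [-0.0011 -0.0002  0.1572] yaw 0.0 |toolY 117.9 pos [496.8   2.8 137.2] F [ 0.3  0.  -1.6] w 29.0 t 10.8
```

View pics/w7.png

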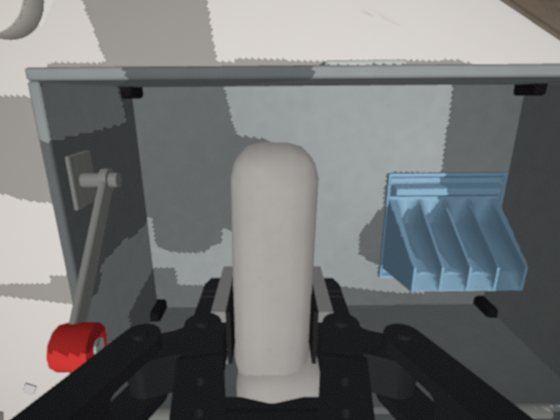

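View pics/s7.png

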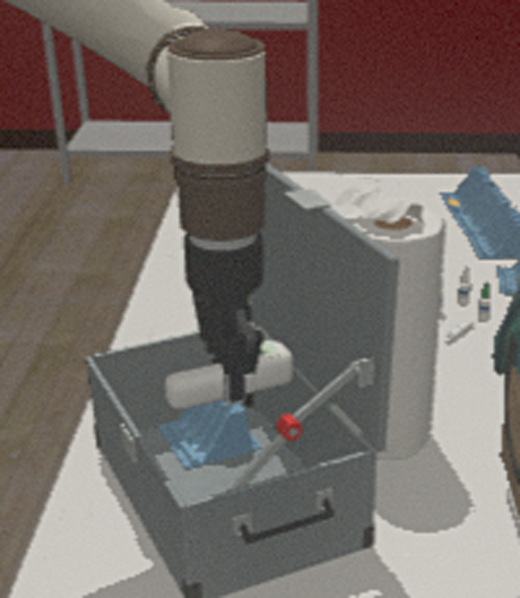

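>>> send_rows(translation=[[-0.001,0,0.02],[-0.001,0,0.04],[-0.001,0,0.06],[-0.001,0,0.08],[-0.001,0,0.1],[-0.001,0,0.115],[-0.001,0,0.127],[-0.001,0,0.136],[-0.001,0,0.142],[-0.001,0,0.146],[-0.001,0,0.149],[-0.001,0,0.15]], yaw=[0,0,0,0,0,0,0,0,0,0,0,0], fingers=[255,255,255,255,255,255,255,255,255,255,255,255])

```text
clock: 12.0
position: [496.2, 3.4, -12.7]
ee_rot: [-0.241, 0.97, 0.002, -0.005]
contact_force: [0.1, -0.4, -0.2]
gripper_width: 29.2
```

>>> send_rows(translation=[[0,0,0.001],[0,0,0.002],[0,0,0.003],[0,0,0.004],[0,0,0.004]], yaw=[0,0,0,0,0], fingers=[255,255,255,255,255])

```text
clock: 12.5
position: [496.1, 3.4, -16.8]
ee_rot: [-0.241, 0.97, 0.002, -0.005]
contact_force: [0.1, 0.2, -0.9]
gripper_width: 28.9
```

>>> send_rows(translation=[[0,0,0.001],[0,0,0.002],[0,0,0.003],[0,0,0.003]], yaw=[0,0,0,0], fingers=[255,255,255,255])

```text
clock: 12.9
position: [496.1, 3.4, -18.9]
ee_rot: [-0.241, 0.97, 0.002, -0.005]
contact_force: [-2.5, 0.5, 7.0]
gripper_width: 28.8
```

Contact came at z -18.9, where it was predicted. I'm releasing now.

>>> send_rows(translation=[[0,0,0],[0,0,0],[0,0,0],[0,0,0],[0,0,0],[0,0,0],[0,0,0],[0,0,0]], yaw=[0,0,0,0,0,0,0,0], fingers=[220,190,160,130,110,100,100,100])

```text
clock: 13.7
position: [496.1, 3.4, -18.9]
ee_rot: [-0.241, 0.97, 0.002, -0.005]
contact_force: [-0.6, -0.5, -0.4]
gripper_width: 51.9
```

>>> send_rows(translation=[[0,0,-0.005],[0,0,-0.015],[0,0,-0.03],[0,0,-0.05],[0,0,-0.08],[0,0,-0.11],[0,0,-0.14],[0,0,-0.17],[0,0,-0.2],[0,0,-0.22],[0,0,-0.22]], yaw=[0,0,0,0,0,0,0,0,0,0,0], fingers=[100,100,100,100,100,120,160,200,255,255,255])

```text
clock: 14.8
position: [500.4, 3.5, 205.3]
ee_rot: [-0.242, 0.97, 0.002, -0.001]
contact_force: [1.3, -0.3, -0.4]
gripper_width: -0.0
```

```bash
python3 - <<'E'
from h import *
s=read_state();w=get_image("wrist");cv2.imwrite("pics/w8.png",w);si=get_image("side");crop(si,160,60,360,290,2.6,"s8")
go(c2w(0,-137,230),117.9)
E
```

```text
shift m [-0.005  -0.0908 -0.0291] yaw 0.0 |toolY 117.9 pos [498.1   3.2 201.5] F [ 0.  -0.4 -0.1] w 0.2 t 14.9
```

View pics/w8.png

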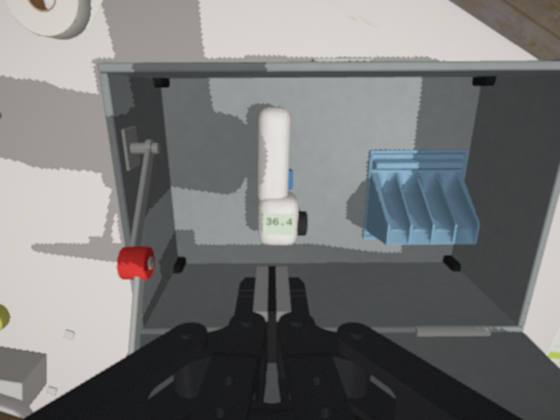

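View pics/s8.png

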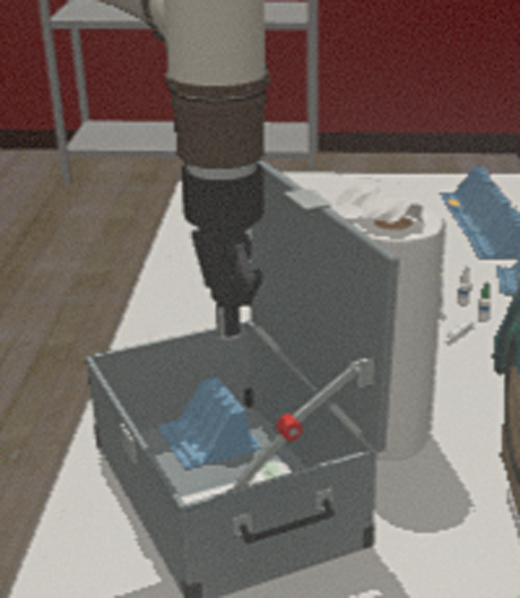

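The thermometer lies flat on the chest floor at (278,180), left of the rack and clear of the stay strip. The red knee is at (136,263) in the wrist view.

```bash
python3 - <<'E'
from h import *
s=dict(read_state())
print("knee tri chest",w2c([561.8,-63.9,168.7]))
w=cv2.imread("pics/w8.png");h=cv2.cvtColor(w,cv2.COLOR_BGR2HSV);m=(((h[...,0]<8)|(h[...,0]>172))&(h[...,1]>150)&(h[...,2]>60)).astype(np.uint8)
n,_,st,c=cv2.connectedComponentsWithStats(m);i=1+np.argmax(st[1:,4]);print(st[i],c[i])
print("wrist chest",w2c(wplane(s,c[i],166)))
print("floor therm head",w2c(wplane(s,(280,243),40)),"end",w2c(wplane(s,(274,108),34)))
go(c2w(6,-137,180),117.9)
E
```

```text
knee tri chest [  19.66564425 -135.10611547  168.7       ]
[118 247  35  33 958] [134.39248434 262.53966597]
wrist chest [  14.74687612 -133.55168882  166.        ]
floor therm head [ 56.14775208 -38.03992127  40.        ] end [-73.77506608 -44.32659957  34.        ]
shift m [-0.0114 -0.0911  0.0209] yaw 0.0 |toolY 117.9 pos [498.1   3.2 201.5] F [ 0.  -0.4 -0.1] w 0.2 t 14.9
```

>>> send_rows(translation=[[-0.002,-0.015,0],[-0.004,-0.03,0],[-0.006,-0.045,0],[-0.008,-0.06,0],[-0.01,-0.075,0],[-0.011,-0.085,0.005],[-0.012,-0.089,0.012],[-0.012,-0.089,0.02],[-0.012,-0.089,0.03],[-0.012,-0.089,0.035]], yaw=[0,0,0,0,0,0,0,0,0,0], fingers=[255,255,255,255,255,255,255,255,255,255])

```text
clock: 15.9
position: [549.0, -69.4, 164.3]
ee_rot: [-0.241, 0.97, 0.002, -0.006]
contact_force: [-0.1, 0.1, 0.9]
gripper_width: 0.2
```

```bash
python3 - <<'E'
from h import *
s=read_state();w=get_image("wrist");cv2.imwrite("pics/w9.png",w);si=get_image("side");crop(si,200,100,340,260,3.7,"s9")
print(w2c(s["position"]));go(c2w(7,-135,148),117.9)
E
```

```text
[   5.77441519 -133.94557145  164.32867192]
shift m [-0.0013 -0.0011  0.0167] yaw 0.0 |toolY 117.9 pos [549.1 -69.4 164.7] F [ 1.3  0.1 -0. ] w -0.1 t 16.0
```

View pics/w9.png

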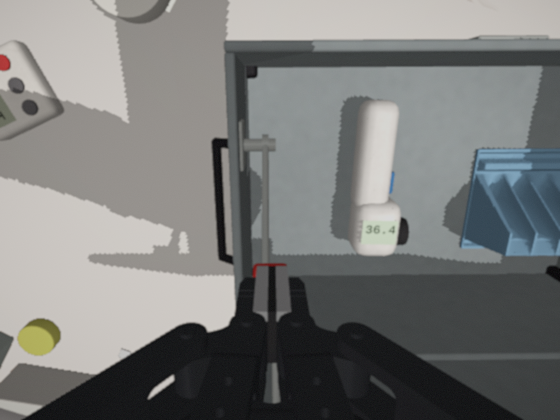

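View pics/s9.png

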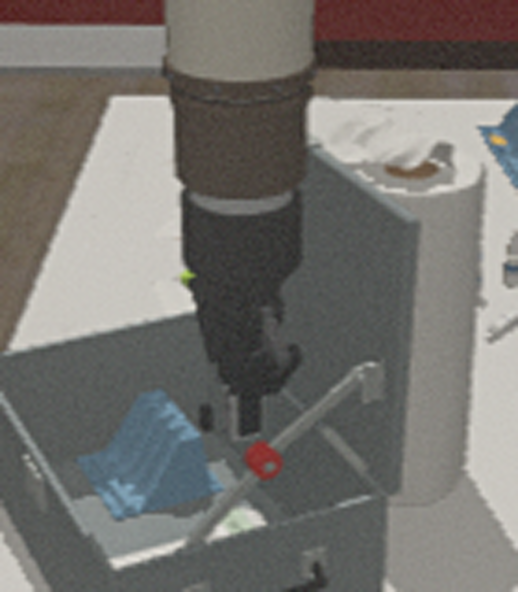

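>>> send_rows(translation=[[0,0,0.003],[-0.001,0,0.006],[-0.002,0,0.009],[-0.004,0,0.012],[-0.006,0,0.015]], yaw=[0,0,0,0,0], fingers=[255,255,255,255,255])

```text
clock: 16.5
position: [554.5, -66.5, 149.7]
ee_rot: [-0.242, 0.97, 0.002, -0.006]
contact_force: [-0.5, 0.5, 3.5]
gripper_width: -0.1
```

>>> send_rows(translation=[[-0.002,0,0.002],[-0.004,0,0.004],[-0.005,0,0.006],[-0.007,0,0.008],[-0.008,0,0.01],[-0.01,0,0.012]], yaw=[0,0,0,0,0,0], fingers=[255,255,255,255,255,255])

```text
clock: 17.1
position: [563.9, -61.5, 138.0]
ee_rot: [-0.242, 0.97, 0.002, -0.005]
contact_force: [0.3, 1.2, 3.5]
gripper_width: -0.2
```

>>> send_rows(translation=[[-0.002,0,0.002],[-0.003,0,0.005],[-0.005,0,0.007],[-0.006,0,0.01],[-0.007,0,0.013],[-0.008,0,0.016],[-0.009,0,0.019],[-0.01,0,0.022]], yaw=[0,0,0,0,0,0,0,0], fingers=[255,255,255,255,255,255,255,255])

```text
clock: 17.9
position: [570.5, -57.9, 115.8]
ee_rot: [-0.242, 0.97, 0.002, -0.007]
contact_force: [-4.1, -3.1, 7.2]
gripper_width: 0.1
```

```bash
python3 - <<'E'
from h import *
s=read_state();si=get_image("side");crop(si,200,100,340,260,3.7,"s10")
print(w2c(s["position"]),s["contact_force"])
E
```

```text
[  30.12255006 -133.90207657  115.79040134] [-4.14406274 -3.07068353  7.21067447]
```

View pics/s10.png

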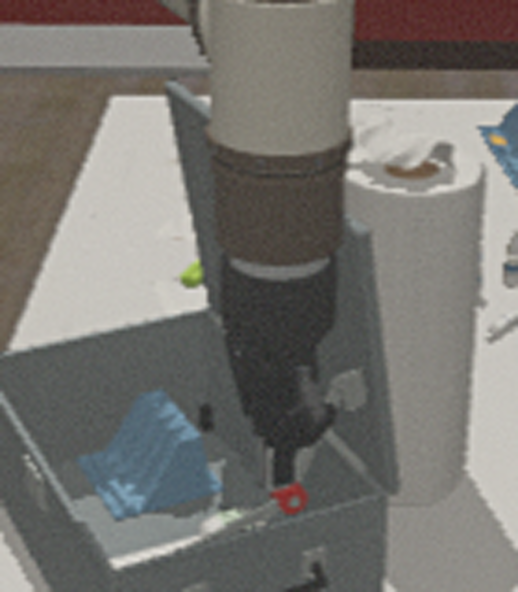

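>>> send_rows(translation=[[0.005,0,-0.005],[0.015,0,-0.012],[0.03,0,-0.02],[0.05,0,-0.03],[0.07,0,-0.05],[0.09,0,-0.07],[0.1,0,-0.09],[0.1,0,-0.11],[0.1,0,-0.14],[0.1,0,-0.16],[0.1,0,-0.16]], yaw=[0,0,0,0,0,0,0,0,0,0,0], fingers=[255,255,255,255,255,255,255,255,255,255,255])

```text
clock: 19.05
position: [485.3, -105.4, 280.4]
ee_rot: [-0.241, 0.97, 0.001, -0.004]
contact_force: [0.2, 0.4, -0.5]
gripper_width: 0.0
```

```bash
python3 - <<'E'
from h import *
s=read_state();si=get_image("side");crop(si,180,60,340,290,2.6,"s11");t=get_image("top");crop(t,140,100,360,320,2.7,"t11")
print(w2c(s["position"]),s["contact_force"],s["joints"].round(2))
E
```

```text
[ -67.3794939  -135.96424878  280.35046387] [ 0.23751749  0.3510247  -0.54894342] [ 0.11  0.12 -0.16 -0.   -1.29 -1.2 ]
```

View pics/s11.png

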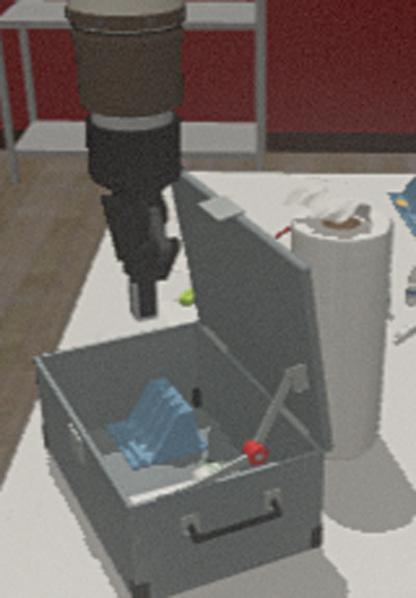

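View pics/t11.png

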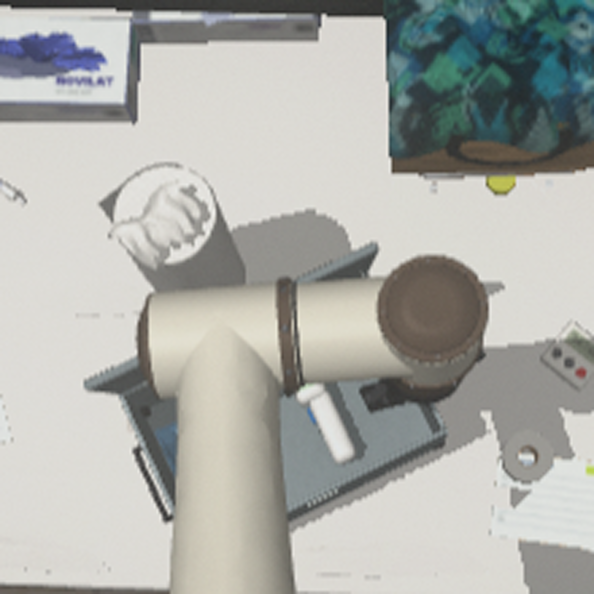

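```bash
cat >> h.py <<'E'
def cplane(n,uv,cy):
    o,d=ray(n,uv);o=np.array(w2c(o));d=np.r_[CR.T@d[:2],d[2]]
    return o+d*(cy-o[1])/d[1]
E
python3 - <<'E'
from h import *
for n,uv in(("side",(180+308/2.6,60+266/2.6)),("top",(140+377/2.7,100+245/2.7))):
    p=cplane(n,uv,-163);print(n,p, "r",np.hypot(p[0]-103,p[2]-125),"phi",np.degrees(np.arctan2(p[2]-125,103-p[0])))
print(go(c2w(120,-115,400),117.9))
E
```

```text
side [  80.52516281 -163.          334.90496873] r 211.1047469971265 phi 83.88853924698968
top [  85.08997059 -163.          307.61372893] r 183.48989930372224 phi 84.39857149421033
shift m [-0.187   0.0207 -0.1257] yaw 0.0 |toolY 117.9 pos [ 483.6 -104.9  276.7] F [-0.3 -0.3 -0.6] w 0.1 t 19.15
[-186.98034606   20.66054856 -125.68326458]
```

```bash
python3 - <<'E'
from h import *
go(c2w(134,-110,350),117.9);go(c2w(134,-110,290),117.9)
E
```

```text
shift m [-0.2016  0.0253 -0.0758] yaw 0.0 |toolY 117.9 pos [ 483.6 -104.9  276.7] F [-0.3 -0.3 -0.6] w 0.1 t 19.15
shift m [-0.2024  0.0248 -0.0158] yaw 0.0 |toolY 117.9 pos [ 483.6 -104.9  276.7] F [-0.3 -0.3 -0.6] w 0.1 t 19.15
```

>>> send_rows(translation=[[0,0,-0.03],[0,0.005,-0.06],[0,0.01,-0.08],[-0.02,0.015,-0.085],[-0.05,0.02,-0.085],[-0.08,0.025,-0.085],[-0.11,0.025,-0.085],[-0.14,0.025,-0.085],[-0.17,0.025,-0.085],[-0.19,0.025,-0.085],[-0.202,0.025,-0.085],[-0.202,0.025,-0.085]], yaw=[0,0,0,0,0,0,0,0,0,0,0,0], fingers=[255,255,255,255,255,255,255,255,255,255,255,255])

```text
clock: 20.35
position: [651.9, 12.4, 355.7]
ee_rot: [-0.242, 0.97, 0.003, -0.01]
contact_force: [-0.3, 0.5, 0.1]
gripper_width: 0.2
```

```bash
python3 - <<'E'
from h import *
s=read_state();si=get_image("side");crop(si,160,0,360,240,2.5,"s12");
print(w2c(s["position"]),s["contact_force"],s["joints"].round(2));go(c2w(134,-110,290),117.9)
cv2.imwrite("pics/w12.png",get_image("wrist"))
E
```

```text
[ 135.04227344 -109.83985056  355.66393847] [-0.32075129  0.52742397  0.08812889] [ 0.26  0.39  0.39 -0.01 -1.58 -1.35]
shift m [-0.001  -0.0006  0.0666] yaw 0.0 |toolY 117.9 pos [651.3  11.9 356.7] F [-0.4 -0.7 -0.5] w -0.1 t 20.4
```

View pics/s12.png

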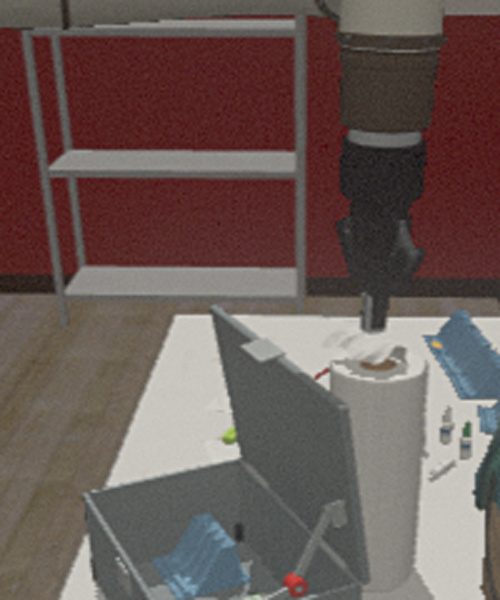

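View pics/w12.png

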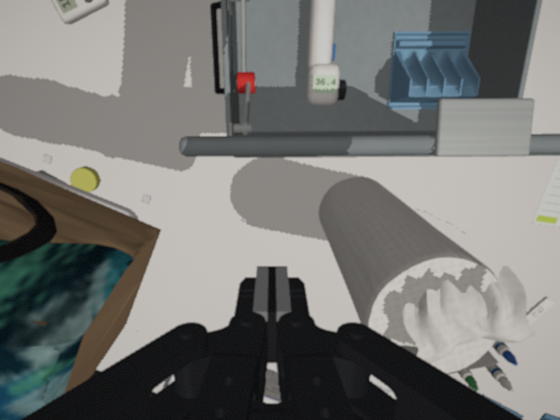

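>>> send_rows(translation=[[0,-0.01,0],[0,-0.02,0.01],[0,-0.02,0.025],[0,-0.02,0.04],[0,-0.02,0.055],[0,-0.02,0.062],[0,-0.02,0.062]], yaw=[0,0,0,0,0,0,0], fingers=[255,255,255,255,255,255,255])

```text
clock: 21.15
position: [658.5, -7.0, 294.0]
ee_rot: [-0.241, 0.971, 0.002, -0.01]
contact_force: [-0.7, -0.5, 0.5]
gripper_width: 0.4
```

```bash
python3 - <<'E'
from h import *
s=read_state();c=w2c(s["position"]);print(c,s["contact_force"])
# path: tip point (TCP+25 z, front edge at x-11) on outer face at r
r=192
for phi in range(84,-3,-6):
    f=np.radians(phi);x=103-r*np.cos(f)+12*np.sin(f);z=125+r*np.sin(f)+12*np.cos(f)
    X=x+11;Z=z-25
    print(phi,"TCP",round(X),round(Z),"tool shift x",round(-(X-c[0]))/1000,"z",round(-(Z-c[2]))/1000)
E
```

```text
[ 131.7748216  -130.05498397  294.03405517] [-0.68678815 -0.54498971  0.54368389]
84 TCP 106 292 tool shift x 0.026 z 0.002
78 TCP 86 290 tool shift x 0.046 z 0.004
72 TCP 66 286 tool shift x 0.066 z 0.008
66 TCP 47 280 tool shift x 0.085 z 0.014
60 TCP 28 272 tool shift x 0.103 z 0.022
54 TCP 11 262 tool shift x 0.121 z 0.032
48 TCP -6 251 tool shift x 0.137 z 0.043
42 TCP -21 237 tool shift x 0.152 z 0.057
36 TCP -34 223 tool shift x 0.166 z 0.071
30 TCP -46 206 tool shift x 0.178 z 0.088
24 TCP -57 189 tool shift x 0.188 z 0.105
18 TCP -65 171 tool shift x 0.197 z 0.123
12 TCP -71 152 tool shift x 0.203 z 0.142
6 TCP -76 132 tool shift x 0.207 z 0.162
0 TCP -78 112 tool shift x 0.21 z 0.182
```

>>> send_rows(translation=[[0.01,0,0],[0.02,0,0.001],[0.028,0,0.002],[0.036,0,0.003],[0.045,0,0.004],[0.055,0,0.006],[0.065,0,0.008],[0.075,0,0.011],[0.085,0,0.014],[0.094,0,0.018],[0.103,0,0.022]], yaw=[0,0,0,0,0,0,0,0,0,0,0], fingers=[255,255,255,255,255,255,255,255,255,255,255])

```text
clock: 22.25
position: [566.3, -55.6, 273.6]
ee_rot: [-0.241, 0.971, 0.002, -0.01]
contact_force: [2.7, -0.2, 0.3]
gripper_width: 0.3
```

```bash
python3 - <<'E'
from h import *
s=read_state();si=get_image("side");crop(si,160,0,360,290,2,"s13");
c=w2c(s["position"]);print(c,s["contact_force"])
r=192
for phi in range(60,-3,-6):
    f=np.radians(phi);x=103-r*np.cos(f)+12*np.sin(f);z=125+r*np.sin(f)+12*np.cos(f)
    X=x+11;Z=z-25
    print(phi,"x",round(-(X-c[0]))/1000,"z",round(-(Z-c[2]))/1000)
E
```

```text
[  27.49973994 -129.87116484  273.60714313] [ 2.7290721  -0.24735505  0.34400568]
60 x -0.001 z 0.001
54 x 0.017 z 0.011
48 x 0.033 z 0.023
42 x 0.048 z 0.036
36 x 0.062 z 0.051
30 x 0.074 z 0.067
24 x 0.084 z 0.085
18 x 0.092 z 0.103
12 x 0.099 z 0.122
6 x 0.103 z 0.142
0 x 0.105 z 0.162
```

View pics/s13.png

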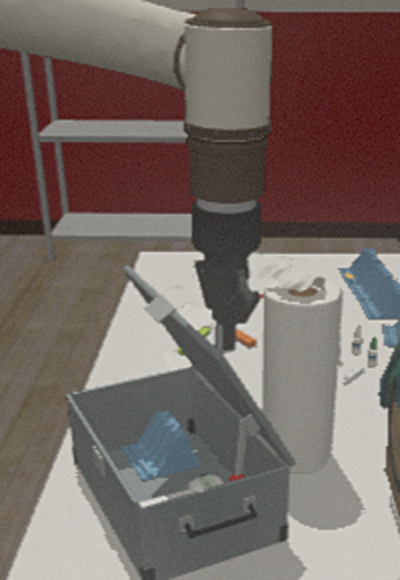

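The lid is following at about 2.7 N, and the roll and stay look fine. I'll continue.

>>> send_rows(translation=[[0.008,0,0.005],[0.017,0,0.011],[0.025,0,0.017],[0.033,0,0.023],[0.041,0,0.029],[0.048,0,0.036],[0.055,0,0.044],[0.062,0,0.051],[0.068,0,0.059],[0.074,0,0.067],[0.079,0,0.076],[0.084,0,0.085]], yaw=[0,0,0,0,0,0,0,0,0,0,0,0], fingers=[255,255,255,255,255,255,255,255,255,255,255,255])

```text
clock: 23.5
position: [487.8, -95.5, 189.1]
ee_rot: [-0.24, 0.971, 0.003, -0.012]
contact_force: [0.9, -0.8, 0.8]
gripper_width: -0.2
```

```bash
python3 - <<'E'
from h import *
s=read_state();si=get_image("side");crop(si,160,0,360,290,2,"s14");
c=w2c(s["position"]);print(c,s["contact_force"])
r=192
for phi in range(24,-3,-4):
    f=np.radians(phi);x=103-r*np.cos(f)+12*np.sin(f);z=125+r*np.sin(f)+12*np.cos(f)
    X=x+11;Z=z-25
    print(phi,"x",round(-(X-c[0]))/1000,"z",round(-(Z-c[2]))/1000)
E
```

```text
[ -60.54708809 -128.39357577  189.08720514] [ 0.9147486  -0.78570961  0.76100218]
24 x -0.004 z 0.0
20 x 0.002 z 0.012
16 x 0.007 z 0.025
12 x 0.011 z 0.037
8 x 0.014 z 0.05
4 x 0.016 z 0.064
0 x 0.017 z 0.077
```

View pics/s14.png

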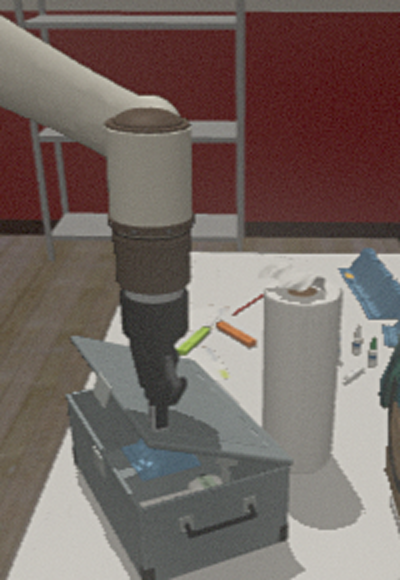

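>>> send_rows(translation=[[0.001,0,0.006],[0.002,0,0.012],[0.004,0,0.018],[0.006,0,0.025],[0.008,0,0.031],[0.01,0,0.037],[0.011,0,0.043],[0.012,0,0.049],[0.013,0,0.055],[0.014,0,0.06],[0.014,0,0.065],[0.014,0,0.07]], yaw=[0,0,0,0,0,0,0,0,0,0,0,0], fingers=[255,255,255,255,255,255,255,255,255,255,255,255])

```text
clock: 24.75
position: [471.2, -102.0, 117.3]
ee_rot: [-0.24, 0.971, 0.004, -0.014]
contact_force: [-0.8, 0.4, 0.2]
gripper_width: -0.1
```

>>> send_rows(translation=[[0,0,0.001],[0,0,0.002],[0,0,0.003],[0,0,0.004]], yaw=[0,0,0,0], fingers=[255,255,255,255])

```text
clock: 25.15
position: [471.0, -102.0, 113.3]
ee_rot: [-0.24, 0.971, 0.004, -0.014]
contact_force: [-1.1, -0.4, 0.6]
gripper_width: -0.4
```

```bash
python3 - <<'E'
from h import *
s=read_state();si=get_image("side");crop(si,160,120,340,300,3.3,"s15");
c=w2c(s["position"]);print(c,s["contact_force"])
E
```

```text
[ -78.39343537 -126.31442969  113.33361421] [-1.11565441 -0.36124338  0.5721223 ]
```

View pics/s15.png

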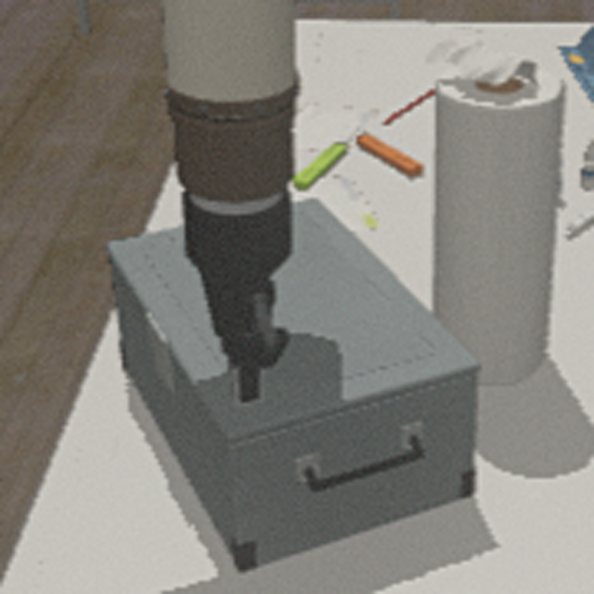

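>>> send_rows(translation=[[0,0,0.001],[0,0,0.002],[0,0,0.003],[0,0,0.003]], yaw=[0,0,0,0], fingers=[255,255,255,255])

```text
clock: 25.6
position: [471.2, -102.1, 112.2]
ee_rot: [-0.24, 0.971, 0.003, -0.014]
contact_force: [-4.2, 1.7, 12.2]
gripper_width: -0.1
```

Firm contact of 12 N at exactly the predicted shut height. I'm retreating now.

>>> send_rows(translation=[[0,0,-0.005],[0,0,-0.02],[0,0,-0.04],[0,0,-0.06],[0,0,-0.09],[0,0,-0.12],[0,0,-0.15],[0,0,-0.18],[0,0,-0.18]], yaw=[0,0,0,0,0,0,0,0,0], fingers=[255,255,255,255,255,255,255,255,255])

```text
clock: 26.5
position: [478.8, -102.3, 296.8]
ee_rot: [-0.241, 0.971, 0.002, -0.009]
contact_force: [-0.0, -0.2, -0.4]
gripper_width: 0.3
```

```bash
python3 - <<'E'
from h import *
s=read_state();si=get_image("side");crop(si,160,120,340,300,3.3,"s16");cv2.imwrite("pics/s16f.png",si)
cv2.imwrite("pics/t16.png",get_image("top"))
c=w2c(s["position"]);print(c,s["contact_force"],s["clock"])
E
```

```text
[ -71.67396786 -130.22080032  296.77647055] [-0.02085333 -0.20033344 -0.43655956] 26.5
```

View pics/s16.png

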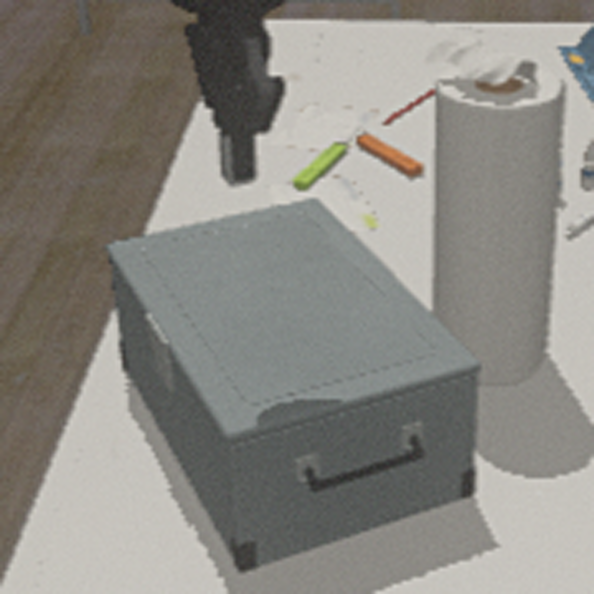

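View pics/t16.png

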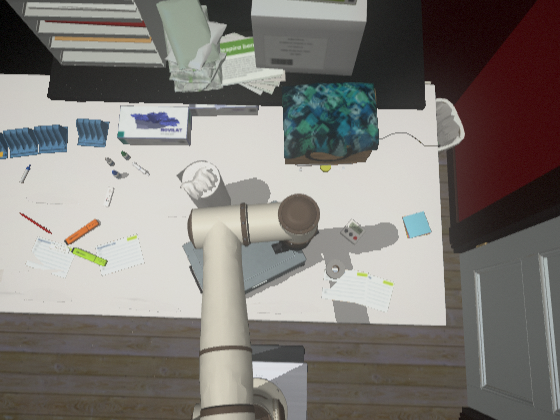

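View pics/s16f.png

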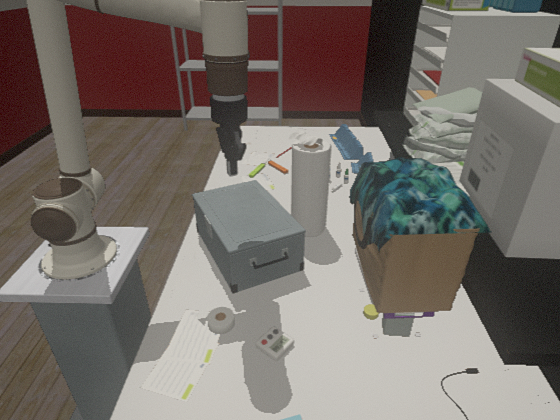

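```bash
python3 - <<'E'
from h import *
for uv in((229,437),(478,368)):print(cplane("side",(160+uv[0]/3.3-.3,120+uv[1]/3.3-.3),-163))
job_done()
E
```

```text
[-103.05397337 -163.          137.03492371]
[ 103.91345379 -163.          134.98582894]
the job is handed in; nothing more can be done
```

The job is done and handed in: the thermometer is in the chest, the stay is broken and the lid is fully shut. It took about 26.5 s of the 72 s allowed. `job_done` gives no verdict, so what follows rests on my own checks.

- **Thermometer:** it was set down on the floor with light contact (7 N) between the rack and the stay. The picture after release showed it lying flat at about chest y -40, clear of the strip the bars fold into.
- **Stay:** I pressed the red knee down and back at up to about 9 N. It folded well past the breaking point, and the lid leaned forward by about 8 degrees.
- **Lid:** I pushed it down from behind, beside the paper roll, at about 3 N when checked. The last press met a firm stop at 12 N, at the predicted shut height. The front edge then measured 137.0 above the table, against 137 for a shut lid.
- **Other items:** the last pictures show the paper roll, timer and label roll standing where they were. The robot was touching nothing.

**What disagreed or went wrong:**
- The real fingertips end about 25 to 28 mm short of the stated TCP. Because of this, the first grasp closed on top of the handle and pressed it at about 14 N. I saw no harm from it, and the second grasp went lower and held.
- The chest corners measured about 3% smaller than the sizes given. The chest centre and the knee still agreed to within about 3 mm.

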